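# Release the cutting carriage's transit screw and run it to the stop

### The arm

A 6-joint arm with a two-finger parallel gripper is mounted at the origin on the work surface. World frame = base frame: x ahead of the robot, y to its left, z up, the work surface at z = 0. Lengths are in mm, angles in rad, forces in N, time in s.
With the tool pointing down it reaches from about 300 to 775 mm from the base axis. Payload 14.6 kg.
Tool frame: the origin (TCP) lies midway between the tips of the shut fingers; the grasp point (between the pads) lies 19 mm behind it (manip.hold_point_z is the distance from the TCP to the grasp point, in mm); z points along the fingers, y is the direction in which the jaws open and shut (so a half turn about z gives the same grasp; the last joint's range is limited). The gripper opens to 94 mm and grips with 3 to 60 N. Pads are 16 mm wide; open, the fingers measure 119 mm over their backs; the gripper's body (75 mm by 177 mm) begins 78 mm behind the grasp point.
Start: joints at [-1.327, 0.3, 1.521, -0, 1.321, -0.067], TCP at [168.194, -523.641, 205.446] pointing down, gripper open.
Joint ranges: [-3.03, 3.03], [-0.79, 2.21], [0.23, 2.52], [-1.04, 4.18], [0, 3.07], [-2.55, 2.55]. Speed limits (rad/s): [2.22, 2.22, 2.57, 3.14, 3.14, 3.14].

### API

Orientations are given as [roll, pitch, yaw] about the fixed x, y, z axes, in that order (R = Rz(yaw) Ry(pitch) Rx(roll)).
In Python, from cell import manip gives the robot as it stands.
- The arm moves only by the shell command python3 -m crank 'ROWS' [OPENING] [FORCE]. ROWS is JSON, a list of rows, each an object with "offset": the shift along the world's x, y, z in m, a list of three; "spin": the turn about the world's z in degrees. In form: [{"offset": [dx, dy, dz], "spin": spin}, ...]. A call has exactly 8 rows; each row is the pose to reach, as a shift and turn from the pose measured when the call began; what a row does not reach only later rows make up. A row lasts 1/12 s, in which the tool goes at most 41.7 mm and 7.16 degrees, less where a joint would pass 70% of its speed; a pose out of reach is approached as far as the arm can. A call with a gripper value outside its range is refused whole. OPENING is the opening, from 0 (shut) to 1 (fully open), set as the call begins (- or left out, the last holds). The fingers move at their own pace and stop on an object; FORCE is the grip in N (left out, the last holds). Time passes only in rows, so rows that repeat a pose let the fingers close, or fill a call up. It gives the time, the measured TCP pose, the force and the opening at its end, in the units of the state.
- manip.read_state(): the state, without advancing time (a new reading comes with each control period).
- manip.camera(name): name is "scene" or "side" or "wrist"; returns a dict with "pixels" (480x640x3 uint8, red, green, blue), "fx", "fy", "cx", "cy" (pixels), "k1" (the pictures are not rectified: a ray, as slopes to the right and down, at radius r is drawn at 1 + k1 r^2 times it, then the intrinsics apply), "extrinsics" (4x4, takes a point from world to camera coordinates); the wrist camera has in their place "hand_eye" (4x4, takes a point from camera to tool coordinates, whose origin is the TCP and whose axes are the flange's). Camera axes: x right, y down, z forward; pixel columns grow to the right and rows downward; lengths in mm; the calibration is good to about 2 mm. A picture is of the moment at which its call begins: read the wrist's pose just before it. There is no depth.
- manip.sign_off(): hands the job in, once; it reports no verdict.
Trained networks look in a picture, given as the dict that the camera call returned (one of the last four; its "shot" number tells which), for a name from the list of things; names that differ only in an ending like _2 or _b are one class to them, and where a whole thing is asked for, a point or a joint stands for the part that bears it (a point fixed in the world has none). Each returns a list of dicts, best first, with "conf" (0 to 1); they miss things now and then, are a little off and sometimes report something else, mostly with a low value. They report only what shows in the picture. A call takes as long as a camera call.
- manip.search_frame(picture, name): "location" ([x, y, z] in mm, in world coordinates, good to about 4 mm: the middle of the surface that is visible of it).
- manip.masks_of(picture, name): "mask" (480x640 bool, what is visible of it).
The state is a dict: "clock": time; "joints": joint angles; "qd": joint speeds; "effort": joint torques, N m; "eef_pos": TCP position; "eef_rot": TCP orientation; "wrist_force": force on the tool from outside, world axes, zero at the start; "moment": the same for the moment, N m; "finger_gap": finger opening in mm.
Only numpy, scipy, OpenCV 4.12 (cv2) and the standard library are available. Lean on these libraries where they do the work, as an engineer would, in place of code of your own. Each camera call takes 0.05 s, during which the arm holds its last target. There are 200 camera calls.

### The job

Get the plasma cutting carriage ready to cut. Its spring-loaded captive transit screw still pins it to the rail: pull the knob up until the thread stops it, keep a light pull while you turn it anticlockwise until the thread catches, and wind it all the way out so that it stays up by itself, without straining the thread. Then run the carriage along its rail gently until its rubber nose rests on the end stop, let go, and leave the other things on the bench where they are.

Things in the scene. Friction and masses are not known exactly. Their poses are not given: they have to be found in the camera images.
- knob_mid (a point): Centre (half-way up) of the transit screw's knob: round, knurled, dark steel, 32 mm in diameter, 28 mm tall, axis vertical, on the robot's side of the carriage and at the end away from the end stop. Fully in, this point is 110 mm above the bench and the knob's underside 8 mm above the boss; it rises and turns with the screw.
- screw: The captive screw. z is its axis (up); its yaw turns with the knob. Origin on the axis, 52 mm below the knob's centre.
- lift (a joint): How far the screw is out, m: 0 fully in, tip 14 mm deep in a hole of the rail; 0.0165 wound out on its outer stop. Spring and weight draw it in with 4 N at 0, 300 N/m more as it comes out. Pulled straight up it meets the bush's thread 7 to 12 mm out; lightly pulled and turned anticlockwise (from above) it climbs along it and catches within 1.9 rad, 12 to 13 mm out; if missed, half a turn later.
- boss: Steel boss on the carriage holding the threaded bush, 38 mm in diameter, 30 mm tall; origin at its foot's centre. Two-start thread, fit for an upward pull of 20 N and no more: 18 mm of lift a turn (2.86 mm per rad), 1.3 mm axial play; once caught, 1.7 rad more winds the screw to its springy outer stop (torque 0.1 N m in the thread, rising at the stop). Let go before it has caught, the screw snaps back in; caught, it stays.
- handle (a point): Grip point of the carriage's black upright push handle, 22 mm in diameter, 56 mm tall, top 22 mm above this point; beside the knob, 95 mm from it towards the end stop.
- carriage: Carriage of the cutting machine, aluminium base 140 x 150 mm with a low blue drive box on the far side and a torch (top 146 mm above the bench) 140 mm beyond the rail's middle. y points along the rail towards the end stop, x away from the robot; origin on the rail's top under its middle. About 1 kg, rolls with 2.5 N of friction once the screw is out.
- nose (a point): Middle of the front face of the carriage's rubber nose, which meets the end stop.
- stop_face (a point): Point on the end stop's face that the nose meets; same axes as the track (y along the rail).
- stop: Steel end stop, 50 x 26 mm and 40 mm tall, clamped on the rail; it does not move. Origin at the foot of its face towards the carriage.
- track: Aluminium rail 90 mm wide, 600 mm long, top 36 mm above the bench, on an arch-shaped 6 mm steel plate; fixed. y along the rail, origin on the bench under its middle.
- square: Red magnetic welding square, 80 mm, lying on the plate; leave alone; origin at the centre of its underside
- tape: Tape measure, 70 x 38 x 64 mm, standing on the plate; leave alone; origin at the centre of its underside
- brush: Wire brush with a wooden handle, 280 mm, left of the track; leave alone.
- hammer: Hammer, right of the track; leave alone.
- spanner: Spanner, 160 mm, on the bench near the robot's left; leave alone.
- spray: Grey spray can, 65 mm in diameter, 190 mm tall, left of the track; leave alone; origin at the centre of its underside.
- tray: Steel parts tray, 110 x 150 x 35 mm, right of the track; leave alone; origin at the centre of its underside.

How it is judged (in metres and radians):
On the way:
1. the screw is wound out and parked while the carriage still stands at its transit place (value of joint lift above 0.0148 m and distance of carriage from where it was at the start of the episode below 0.02 m), for 0.2 s.
At the end, for the whole second after the job is handed in: The screw is wound out (more than 14.8 mm) and stays there by itself, the carriage stands at rest with its nose against the end stop (within 4 mm), nothing else on the bench has been moved by more than 30 mm (value of joint lift above 0.0148 m and y of nose in the frame of stop_face between -0.004 and 0.006 m and linear speed of carriage below 0.01 m/s); the robot touches nothing.
It fails at once if the thread is strained before the screw is wound out (value of joint lift below 0.0148 m and contact force between screw and boss above 30 N).
It fails at once if the carriage is run hard into the end stop (contact force between carriage and stop above 40 N).
It fails at once if another thing lying on the bench or the plate is moved by more than 30 mm (distance of any of spray, square, tape, brush, hammer, tray, spanner from where it was at the start of the episode above 0.03 m).
It also fails if it takes over 72 s, if anything falls off the work surface, if the arm or the gripper's body presses on something with over 40 N, if the wrist force passes 120 N, or if a joint passes its speed limit or range.

## Working session

There is one attempt and no reset: what is moved stays moved. The work goes in short steps, Python scripts to look and compute and a shell command to move; the robot and the scene stay as the last step left them, time stands still between calls to the robot, and variables do not carry over. Pictures are saved under pics/ and viewed, about 8 in all and at most 12, crops included, and the job is handed in when it is done.

```bash
ls; mkdir -p pics; python3 - <<'E'
from cell import manip
import cv2
print(manip.read_state())
for c in ["scene","side"]:
    p=manip.camera(c); cv2.imwrite(f"pics/{c}1.png",p["pixels"][:,:,::-1])
    for n in ["knob_mid","handle","boss","carriage","nose","stop","stop_face","track","square","tape","spray","tray","brush","hammer","spanner"]:
        try: print(c,n,[([round(v) for v in d["location"]],round(d["conf"],2)) for d in manip.search_frame(p,n)[:2]])
        except Exception as e: print(c,n,e)
E
```

```text
pics
{'clock': 0.0, 'joints': array([-1.32657612e+00,  3.00483721e-01,  1.52156068e+00,  7.52862202e-06,
        1.32069478e+00, -6.65970487e-02]), 'qd': array([ 9.37858905e-04, -6.67286112e-06,  1.05089433e-04,  1.52467730e-04,
        2.69154749e-04,  1.06048034e-03]), 'effort': array([-8.33393233e-05, -5.31808519e+01, -3.52734196e+01,  7.08281645e-02,
        2.43591605e-02, -9.64658898e-05]), 'eef_pos': array([ 168.1495225 , -523.39967508,  204.88803533]), 'eef_rot': array([-3.14044915e+00, -8.35749425e-05,  3.10815342e-01]), 'wrist_force': array([ 0.24956099, -0.23658754, -0.73712602]), 'moment': array([ 0.02262038, -0.00413231, -0.00992886]), 'finger_gap': 93.81589469626844}
scene knob_mid []
scene handle [([581, -126, 81], 0.57)]
scene boss [([514, -164, 74], 0.68)]
scene carriage [([578, -127, 84], 0.72)]
scene nose [([578, -125, 83], 0.96)]
scene stop [([564, 166, 54], 0.69)]
scene stop_face [([559, 165, 52], 0.62)]
scene track [([606, -72, 8], 0.81), ([289, 310, 5], 0.39)]
scene square [([734, -140, 28], 0.73)]
scene tape [([768, 49, 52], 0.8)]
scene spray [([634, 456, 110], 0.66)]
scene tray [([586, -469, 11], 0.7), ([577, -125, 82], 0.55)]
scene brush [([397, 506, 24], 0.73), ([580, -124, 83], 0.15)]
scene hammer [([428, -496, 25], 0.57), ([577, -129, 81], 0.15)]
scene spanner [([566, 166, 55], 0.73)]
side knob_mid [([567, 33, 23], 0.69), ([502, -141, 118], 0.59)]
side handle []
side boss [([492, -142, 76], 0.51)]
side carriage [([554, -99, 78], 0.65)]
side nose [([547, -99, 79], 0.71), ([537, 177, 51], 0.31)]
side stop [([540, 182, 53], 0.82), ([550, -99, 76], 0.2)]
side stop_face [([536, 179, 52], 0.81), ([604, 497, 130], 0.66)]
side track []
side square [([732, -122, 28], 0.66)]
side tape [([746, 79, 56], 0.89)]
side spray [([602, 496, 127], 0.58)]
side tray [([594, -462, 14], 0.65)]
side brush [([367, 521, 34], 0.63)]
side hammer [([448, -491, 24], 0.67)]
side spanner [([281, 310, 6], 0.8)]
```

View pics/scene1.png

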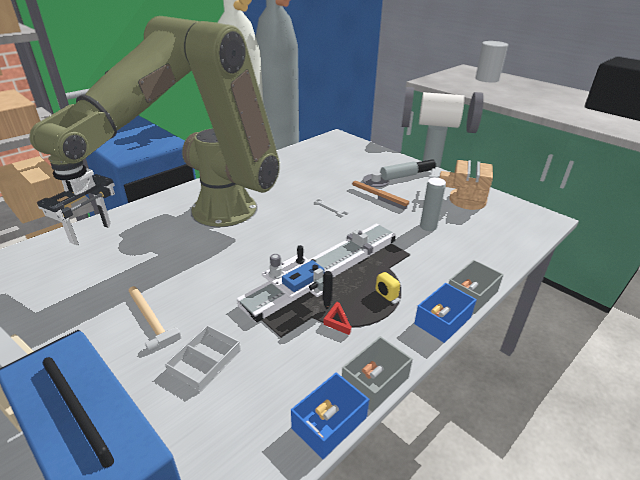

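View pics/side1.png

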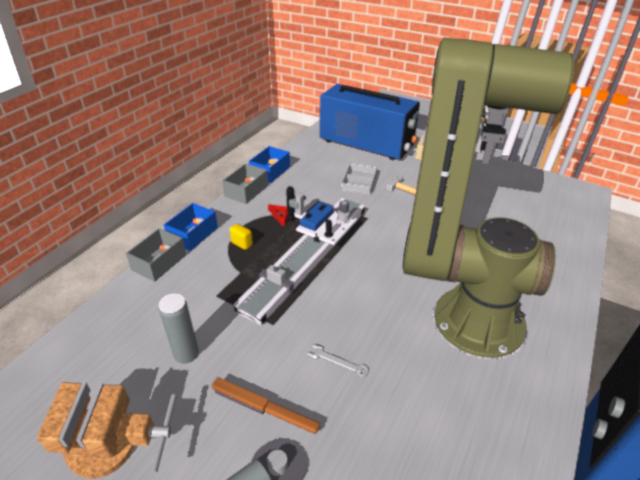

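The scene view shows the knob at (275,260), the handle at (300,252) and the stop at about (357,240). In the side view they are at (346,207), (328,228) and (277,275). I'll triangulate these, then move above the knob.

```bash
cat > h.py <<'E'
from cell import manip
import numpy as np, cv2
from scipy.spatial.transform import Rotation as R
def snap(c):
    s=manip.read_state(); p=manip.camera(c)
    if c=="wrist":
        T=np.eye(4); T[:3,:3]=R.from_euler("xyz",s["eef_rot"]).as_matrix(); T[:3,3]=s["eef_pos"]
        p["c2w"]=T@np.array(p["hand_eye"])
    else: p["c2w"]=np.linalg.inv(np.array(p["extrinsics"]))
    return p
def ray(p,u,v):
    d=np.array([(u-p["cx"])/p["fx"],(v-p["cy"])/p["fy"]]); s=d.copy()
    for _ in range(20): s=d/(1+p["k1"]*(s@s))
    r=p["c2w"][:3,:3]@np.array([s[0],s[1],1]); return p["c2w"][:3,3],r/np.linalg.norm(r)
def onz(p,u,v,z):
    o,r=ray(p,u,v); return o+r*(z-o[2])/r[2]
def proj(p,X):
    c=np.linalg.inv(p["c2w"])@np.append(X,1); s=c[:2]/c[2]; s=s*(1+p["k1"]*(s@s))
    return s[0]*p["fx"]+p["cx"],s[1]*p["fy"]+p["cy"]
def tri(*obs):
    A=np.zeros((3,3));b=np.zeros(3)
    for p,u,v in obs:
        o,r=ray(p,u,v);M=np.eye(3)-np.outer(r,r);A+=M;b+=M@o
    return np.linalg.solve(A,b)
E
python3 - <<'E'
from h import *
a=snap("scene");b=snap("side")
for n,x,y in [("knob",(276,260),(346,207)),("handletop",(300,248),(329,220)),("stop",(357,240),(278,273))]:
    print(n,tri((a,*x),(b,*y)).round(1))
print(onz(a,276,260,110),onz(b,346,207,110))
E
```

```text
knob [ 496.3 -152.   108.2]
handletop [507.  -63.2 111.7]
stop [547.7 159.7  54.4]
[ 504.28680119 -151.47676965  110.        ] [ 491.89133435 -155.20604261  110.        ]
```

```bash
python3 -m crank '[{"offset":[0.02,0.022,0.005],"spin":-5},{"offset":[0.045,0.05,0.01],"spin":-11},{"offset":[0.07,0.078,0.015],"spin":-17},{"offset":[0.095,0.106,0.02],"spin":-23},{"offset":[0.12,0.134,0.025],"spin":-29},{"offset":[0.145,0.162,0.03],"spin":-35},{"offset":[0.165,0.185,0.035],"spin":-40},{"offset":[0.17,0.19,0.035],"spin":-42}]' 1 20
python3 -m crank '[{"offset":[0.02,0.022,0],"spin":-5},{"offset":[0.045,0.05,0],"spin":-11},{"offset":[0.07,0.078,0],"spin":-17},{"offset":[0.095,0.106,0],"spin":-23},{"offset":[0.12,0.134,0],"spin":-29},{"offset":[0.14,0.16,0],"spin":-35},{"offset":[0.155,0.178,0],"spin":-39},{"offset":[0.158,0.181,0],"spin":-40}]'
python3 - <<'E'
from h import *
p=snap("wrist"); cv2.imwrite("pics/w1.png",p["pixels"][:,:,::-1])
s=manip.read_state();print(s["eef_pos"],s["eef_rot"],s["joints"],s["wrist_force"])
for n in ["knob_mid","handle","boss","nose"]: print(n,[([round(v) for v in d["location"]],round(d["conf"],2)) for d in manip.search_frame(p,n)[:2]])
E
```

```text
clock: 2.37
eef_pos: [340.5, -331.1, 241.7]
eef_rot: [3.141, -0.002, -0.425]
wrist_force: [0.5, -0.2, 0.3]
finger_gap: 93.8
clock: 3.03
eef_pos: [500.1, -147.3, 241.5]
eef_rot: [-3.142, -0.001, -1.124]
wrist_force: [0.1, -0.1, 0.6]
finger_gap: 94.0
[ 499.51506208 -148.34843203  241.41985301] [ 3.14130687e+00 -1.54054111e-03 -1.12196114e+00] [-3.58323052e-01  2.08248092e-01  1.55139525e+00 -1.29504567e-03
  1.38103434e+00  2.33467833e+00] [ 0.21846518  0.07002832 -0.03905137]
knob_mid [([500, -154, 123], 0.88)]
handle []
boss [([511, -170, 70], 0.73), ([562, -119, 88], 0.18)]
nose [([558, -120, 85], 0.84)]
```

View pics/w1.png

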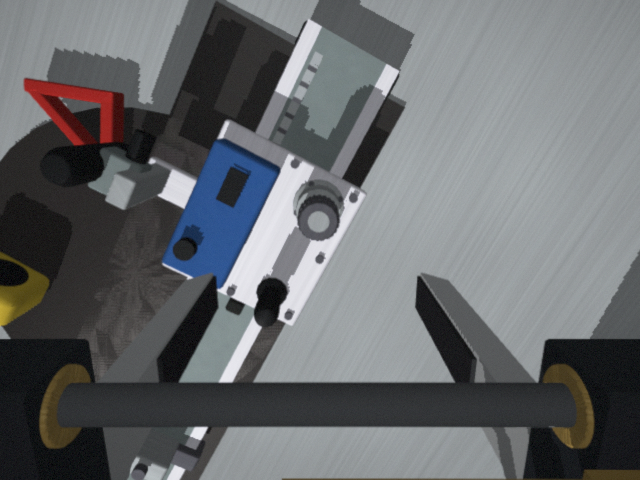

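The knob's top is at about (319,220), the handle's top at about (273,290), and the right base edge runs from (365,192) to (293,325).

```bash
python3 - <<'E'
from h import *
p=snap("wrist")
m=manip.masks_of(p,"knob_mid")
if m:
    M=m[0]["mask"]; v,u=np.nonzero(M); print(m[0]["conf"],u.min(),u.max(),v.min(),v.max(),M.sum())
    pts=np.c_[u,v].astype(np.float32); print("encl",cv2.minEnclosingCircle(pts)); print("knob mean",onz(p,u.mean(),v.mean(),118))
g=cv2.cvtColor(p["pixels"],cv2.COLOR_RGB2GRAY)[170:260,270:370]
cv2.imwrite("pics/k1.png",cv2.resize(cv2.cvtColor(p["pixels"],cv2.COLOR_RGB2BGR)[180:340,240:380],None,fx=4,fy=4,interpolation=cv2.INTER_CUBIC)[:600])
c=cv2.HoughCircles(cv2.medianBlur(g,3),cv2.HOUGH_GRADIENT,1,5,param1=120,param2=15,minRadius=14,maxRadius=32)
for x,y,r in c[0][:5]: print(x+270,y+170,r,onz(p,x+270,y+170,124).round(1), "expected r",16*p["fx"]/np.linalg.norm(p["c2w"][:3,3]-[500,-154,124]))
a,b=onz(p,365,192,58),onz(p,293,325,58);print(a,b,"rail yaw",np.arctan2(*(b-a)[:2]),np.linalg.norm(a-b))
print(onz(p,273,290,112),p["c2w"][:3,3])
E
```

```text
0.68 292 335 197 243 1580
encl ((313.868408203125, 220.07894897460938), 23.29054069519043)
knob mean [ 502.14796552 -154.98508268  118.        ]
313.5 220.5 22.3 [ 502.7 -156.2  124. ] expected r 21.33869298491189
313.5 208.5 26.3 [ 506.7 -164.4  124. ] expected r 21.33869298491189
318.5 217.5 28.0 [ 500.4 -159.9  124. ] expected r 21.33869298491189
319.5 209.5 31.4 [ 502.3 -165.7  124. ] expected r 21.33869298491189
307.5 220.5 27.0 [ 506.8 -154.2  124. ] expected r 21.33869298491189
[ 466.13321198 -185.6542055    58.        ] [469.13988282 -38.3396112   58.        ] rail yaw 0.02040703073935729 147.3452739829951
[506.25294389 -86.852006   112.        ] [ 531.17470812 -220.10266422  421.19799447]
```

View pics/k1.png

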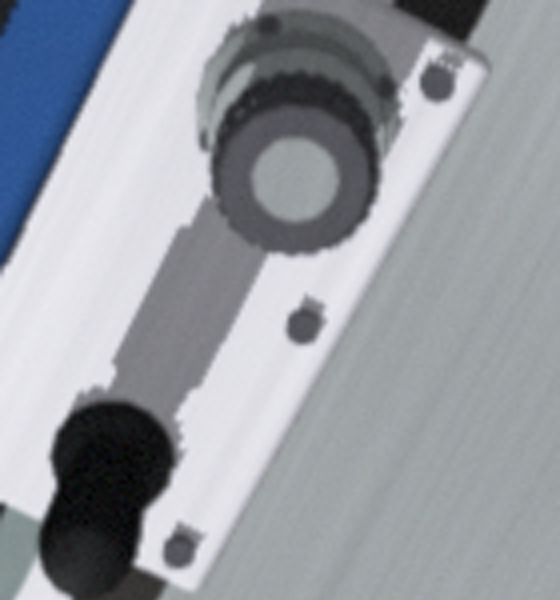

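```bash
python3 - <<'E'
from h import *
p=snap("wrist"); s=manip.read_state()
print(s["eef_pos"],s["eef_rot"],s["finger_gap"])
k=onz(p,313.75,225,124); print("knob",k,"from screw inner",proj(p,[k[0],k[1],110]))
for z in (105,112,118): print("handle top",z,onz(p,262,317,z), np.linalg.norm((onz(p,262,317,z)-k)[:2]))
d=k[:2]-s["eef_pos"][:2]; print("offset mm",d)
M=manip.masks_of(p,"handle"); print([(q["conf"],np.argwhere(q["mask"]).mean(0)) for q in M[:2]])
E
```

```text
[ 498.05710385 -150.90037605  241.83203661] [ 3.14155169e+00 -2.15093050e-03 -1.12343275e+00] 93.951023290811
knob [ 501.16044192 -153.1065203   124.        ] from screw inner (np.float64(313.8582544651488), np.float64(220.71491137862722))
handle top 105 [504.20914263 -57.20459186 105.        ] 95.95037496382866
handle top 112 [504.8053562  -60.80961659 112.        ] 92.36884666823457
handle top 118 [505.31639641 -63.89963779 118.        ] 89.30363847490341
offset mm [ 3.10333807 -2.20614425]
[(0.57, array([214.5134155 , 225.63287117]))]
```

```bash
python3 -m crank '[{"offset":[0.001,-0.001,-0.015],"spin":0},{"offset":[0.002,-0.002,-0.035],"spin":0},{"offset":[0.003,-0.002,-0.055],"spin":0},{"offset":[0.003,-0.002,-0.075],"spin":0},{"offset":[0.003,-0.002,-0.09],"spin":0},{"offset":[0.003,-0.002,-0.1],"spin":0},{"offset":[0.003,-0.002,-0.105],"spin":0},{"offset":[0.003,-0.002,-0.105],"spin":0}]' 0.6 20
python3 - <<'E'
from h import *
s=manip.read_state(); print(s["eef_pos"])
p=snap("wrist"); cv2.imwrite("pics/w2.png",p["pixels"][:,:,::-1])
print([proj(p,[501.2,-153.1,z]) for z in (124,96)])
E
```

```text
clock: 4.15
eef_pos: [500.8, -152.9, 136.2]
eef_rot: [3.141, -0.001, -1.124]
wrist_force: [-0.5, -1.0, 0.3]
finger_gap: 56.6
[ 500.84338304 -152.87530888  136.24361988]
[(np.float64(315.9117459589796), np.float64(281.0310041362538)), (np.float64(315.9249413094914), np.float64(262.66245438646536))]
```

View pics/w2.png

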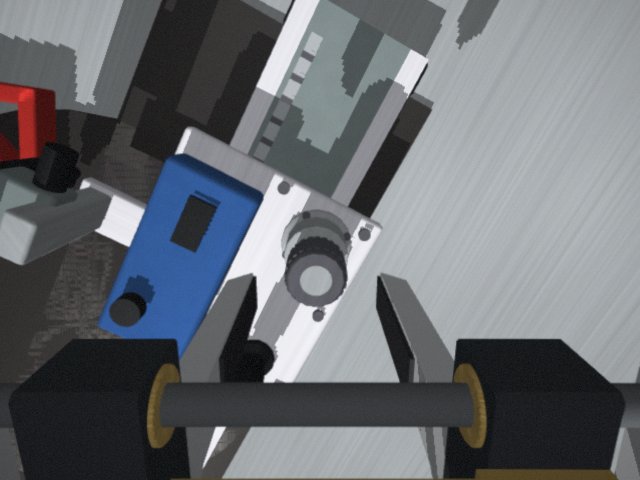

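The knob's top is at (316,280), within a pixel of the prediction, and it sits centred between the fingers. I'll go down and grip.

```bash
python3 -m crank '[{"offset":[0,0,-0.008],"spin":0},{"offset":[0,0,-0.016],"spin":0},{"offset":[0,0,-0.024],"spin":0},{"offset":[0,0,-0.031],"spin":0},{"offset":[0,0,-0.037],"spin":0},{"offset":[0,0,-0.041],"spin":0},{"offset":[0,0,-0.041],"spin":0},{"offset":[0,0,-0.041],"spin":0}]' 0.6 20
python3 -m crank '[{"offset":[0,0,0],"spin":0},{"offset":[0,0,0],"spin":0},{"offset":[0,0,0],"spin":0},{"offset":[0,0,0],"spin":0},{"offset":[0,0,0],"spin":0},{"offset":[0,0,0],"spin":0},{"offset":[0,0,0],"spin":0},{"offset":[0,0,0],"spin":0}]' 0.1 20
```

```text
clock: 4.87
eef_pos: [501.2, -152.9, 96.0]
eef_rot: [3.141, -0.002, -1.123]
wrist_force: [-0.7, -0.5, -0.6]
finger_gap: 56.3
clock: 5.53
eef_pos: [501.3, -153.0, 96.2]
eef_rot: [-3.141, -0.002, -1.123]
wrist_force: [-0.2, 0.4, 2.9]
finger_gap: 31.0
```

Gripped with almost no side force. Now pulling up gently.

```bash
python3 -m crank '[{"offset":[0,0,0.001],"spin":0},{"offset":[0,0,0.002],"spin":0},{"offset":[0,0,0.003],"spin":0},{"offset":[0,0,0.004],"spin":0},{"offset":[0,0,0.005],"spin":0},{"offset":[0,0,0.006],"spin":0},{"offset":[0,0,0.006],"spin":0},{"offset":[0,0,0.006],"spin":0}]' 0.1 20
python3 -m crank '[{"offset":[0,0,0.0003],"spin":0},{"offset":[0,0,0.0005],"spin":0},{"offset":[0,0,0.0007],"spin":0},{"offset":[0,0,0.0009],"spin":0},{"offset":[0,0,0.001],"spin":0},{"offset":[0,0,0.001],"spin":0},{"offset":[0,0,0.001],"spin":0},{"offset":[0,0,0.001],"spin":0}]'
```

```text
clock: 6.2
eef_pos: [501.3, -152.9, 102.2]
eef_rot: [-3.142, -0.002, -1.123]
wrist_force: [1.0, -0.5, -5.1]
finger_gap: 31.8
clock: 6.87
eef_pos: [501.3, -153.0, 103.2]
eef_rot: [3.142, -0.002, -1.123]
wrist_force: [1.1, 0.4, -5.4]
finger_gap: 31.5
```

```bash
for i in 1 2 3; do :; done; python3 -m crank '[{"offset":[0,0,0.0002],"spin":0},{"offset":[0,0,0.0004],"spin":0},{"offset":[0,0,0.0006],"spin":0},{"offset":[0,0,0.0008],"spin":0},{"offset":[0,0,0.0008],"spin":0},{"offset":[0,0,0.0008],"spin":0},{"offset":[0,0,0.0008],"spin":0},{"offset":[0,0,0.0008],"spin":0}]'
python3 -m crank '[{"offset":[0,0,0.0002],"spin":0},{"offset":[0,0,0.0004],"spin":0},{"offset":[0,0,0.0006],"spin":0},{"offset":[0,0,0.0008],"spin":0},{"offset":[0,0,0.0008],"spin":0},{"offset":[0,0,0.0008],"spin":0},{"offset":[0,0,0.0008],"spin":0},{"offset":[0,0,0.0008],"spin":0}]'
```

```text
clock: 7.53
eef_pos: [501.2, -152.9, 104.0]
eef_rot: [3.142, -0.002, -1.123]
wrist_force: [1.0, -0.6, -5.5]
finger_gap: 31.7
clock: 8.2
eef_pos: [501.2, -152.9, 104.8]
eef_rot: [3.142, -0.002, -1.123]
wrist_force: [2.2, 0.2, -6.4]
finger_gap: 31.7
```

```bash
python3 -m crank '[{"offset":[0,0,0.0002],"spin":0},{"offset":[0,0,0.0004],"spin":0},{"offset":[0,0,0.0006],"spin":0},{"offset":[0,0,0.0008],"spin":0},{"offset":[0,0,0.0008],"spin":0},{"offset":[0,0,0.0008],"spin":0},{"offset":[0,0,0.0008],"spin":0},{"offset":[0,0,0.0008],"spin":0}]'
python3 -m crank '[{"offset":[0,0,0.0002],"spin":0},{"offset":[0,0,0.0004],"spin":0},{"offset":[0,0,0.0006],"spin":0},{"offset":[0,0,0.0008],"spin":0},{"offset":[0,0,0.0008],"spin":0},{"offset":[0,0,0.0008],"spin":0},{"offset":[0,0,0.0008],"spin":0},{"offset":[0,0,0.0008],"spin":0}]'
```

```text
clock: 8.87
eef_pos: [501.1, -152.9, 105.4]
eef_rot: [3.141, -0.002, -1.123]
wrist_force: [4.0, -0.4, -13.5]
finger_gap: 31.5
clock: 9.53
eef_pos: [501.0, -152.8, 105.6]
eef_rot: [3.141, -0.001, -1.124]
wrist_force: [5.8, 0.6, -19.1]
finger_gap: 31.6
```

The thread stops the knob at about 9 mm of lift. I'll ease the pull a little and turn anticlockwise, rising 0.05 mm per degree.

```bash
python3 -m crank '[{"offset":[0,0,0.0003],"spin":2},{"offset":[0,0,0.0004],"spin":4},{"offset":[0,0,0.0005],"spin":6},{"offset":[0,0,0.0006],"spin":8},{"offset":[0,0,0.0007],"spin":10},{"offset":[0,0,0.0008],"spin":12},{"offset":[0,0,0.0009],"spin":14},{"offset":[0,0,0.0009],"spin":14}]'
```

```text
clock: 10.2
eef_pos: [500.8, -152.9, 106.3]
eef_rot: [3.141, -0.001, -0.878]
wrist_force: [4.4, -1.9, -16.9]
finger_gap: 31.7
```

```bash
python3 -m crank '[{"offset":[0,0,0.0003],"spin":3},{"offset":[0,0,0.00045],"spin":6},{"offset":[0,0,0.0006],"spin":9},{"offset":[0,0,0.00075],"spin":12},{"offset":[0,0,0.0009],"spin":15},{"offset":[0,0,0.00105],"spin":18},{"offset":[0,0,0.0012],"spin":21},{"offset":[0,0,0.0012],"spin":21}]'
python3 -c "
from h import *
s=manip.read_state();print(s['moment'],s['joints'][5],s['wrist_force'])"
```

```text
clock: 10.87
eef_pos: [500.7, -153.1, 107.3]
eef_rot: [3.14, -0.001, -0.51]
wrist_force: [3.5, -2.6, -15.3]
finger_gap: 31.9
[-0.47654107 -0.76795942  0.03427737] 1.715546303569369 [  3.47259454  -2.6109016  -15.31605708]
```

```bash
python3 -m crank '[{"offset":[0,0,0.0003],"spin":3},{"offset":[0,0,0.00045],"spin":6},{"offset":[0,0,0.0006],"spin":9},{"offset":[0,0,0.00075],"spin":12},{"offset":[0,0,0.0009],"spin":15},{"offset":[0,0,0.00105],"spin":18},{"offset":[0,0,0.0012],"spin":21},{"offset":[0,0,0.0012],"spin":21}]'
python3 -m crank '[{"offset":[0,0,0.0003],"spin":3},{"offset":[0,0,0.00045],"spin":6},{"offset":[0,0,0.0006],"spin":9},{"offset":[0,0,0.00075],"spin":12},{"offset":[0,0,0.0009],"spin":15},{"offset":[0,0,0.00105],"spin":18},{"offset":[0,0,0.0012],"spin":21},{"offset":[0,0,0.0012],"spin":21}]'
python3 -c "
from h import *
s=manip.read_state();print(s['moment'],s['joints'][5],s['wrist_force'])"
```

```text
clock: 11.53
eef_pos: [500.6, -153.2, 108.4]
eef_rot: [3.14, -0.001, -0.143]
wrist_force: [4.0, -2.7, -16.4]
finger_gap: 31.5
clock: 12.2
eef_pos: [500.6, -153.3, 109.5]
eef_rot: [3.14, -0.001, 0.223]
wrist_force: [5.3, -2.4, -17.3]
finger_gap: 31.8
[-0.60973732 -1.01315465  0.01595607] 0.9822963488368102 [  5.31782409  -2.39310904 -17.34011376]
```

```bash
python3 -m crank '[{"offset":[0,0,0.0002],"spin":3},{"offset":[0,0,0.00035],"spin":6},{"offset":[0,0,0.0005],"spin":9},{"offset":[0,0,0.00065],"spin":12},{"offset":[0,0,0.0008],"spin":15},{"offset":[0,0,0.00095],"spin":18},{"offset":[0,0,0.0011],"spin":21},{"offset":[0,0,0.0011],"spin":21}]'
python3 -c "
from h import *
s=manip.read_state();print(s['moment'],s['joints'][5],s['wrist_force'])"
```

```text
clock: 12.87
eef_pos: [500.7, -153.4, 110.6]
eef_rot: [3.139, -0.001, 0.589]
wrist_force: [5.1, -1.8, -15.1]
finger_gap: 31.2
[-0.536392   -1.09321672  0.00858631] 0.6155906139266842 [  5.1449311   -1.84756706 -15.07747486]
```

```bash
python3 -m crank '[{"offset":[0,0,0.0002],"spin":3},{"offset":[0,0,0.00035],"spin":6},{"offset":[0,0,0.0005],"spin":9},{"offset":[0,0,0.00065],"spin":12},{"offset":[0,0,0.0008],"spin":15},{"offset":[0,0,0.00095],"spin":18},{"offset":[0,0,0.0011],"spin":21},{"offset":[0,0,0.0011],"spin":21}]'
python3 -c "
from h import *
p=snap('side');cv2.imwrite('pics/s2.png',cv2.resize(p['pixels'][150:270,280:420,::-1],None,fx=4,fy=4,interpolation=cv2.INTER_CUBIC))
s=manip.read_state();print(s['moment'],s['joints'][5],s['wrist_force'])"
```

```text
clock: 13.53
eef_pos: [500.9, -153.5, 111.6]
eef_rot: [3.139, -0.001, 0.954]
wrist_force: [5.8, -2.7, -16.6]
finger_gap: 31.6
[-0.64912204 -1.34345485  0.04330907] 0.2512462837181082 [  6.31853787  -2.80144323 -16.76022806]
```

```bash
python3 -m crank '[{"offset":[0,0,0.0002],"spin":3},{"offset":[0,0,0.00035],"spin":6},{"offset":[0,0,0.0005],"spin":9},{"offset":[0,0,0.00065],"spin":12},{"offset":[0,0,0.0008],"spin":15},{"offset":[0,0,0.00095],"spin":18},{"offset":[0,0,0.0011],"spin":21},{"offset":[0,0,0.0011],"spin":21}]'
python3 -c "
from h import *
s=manip.read_state();print(s['moment'],s['joints'][5],s['wrist_force'])"
```

```text
clock: 14.25
eef_pos: [501.1, -153.6, 112.7]
eef_rot: [3.138, -0.001, 1.318]
wrist_force: [6.0, -2.8, -16.1]
finger_gap: 32.0
[-0.49271797 -1.37914574 -0.00403166] -0.11574189523215316 [  5.9514974   -2.80915935 -16.0553924 ]
```

```bash
python3 - <<'E'
from h import *
p=snap("wrist"); s=manip.read_state(); im=p["pixels"][:,:,::-1].copy()
print([ [round(c) for c in proj(p,[501.2,-153.3,z])] for z in (140.5,133,124,88)], s["eef_pos"])
b=snap("side"); print([[round(c) for c in proj(b,[501,-153,z])] for z in (140,124,96,88,58)])
B=cv2.resize(b["pixels"][170:245,300:400,::-1],None,fx=6,fy=6,interpolation=cv2.INTER_CUBIC)
a=snap("scene"); print([[round(c) for c in proj(a,[501,-153,z])] for z in (140,124,96,88,58)])
cv2.imwrite("pics/w3.png",im); cv2.imwrite("pics/sd3.png",B)
cv2.imwrite("pics/c3.png",cv2.resize(a["pixels"][215:305,215:335,::-1],None,fx=6,fy=6,interpolation=cv2.INTER_CUBIC))
E
```

```text
[[317, 318], [316, 310], [316, 301], [316, 272]] [ 501.14676141 -153.61585615  112.67912213]
[[344, 199], [343, 203], [343, 210], [343, 212], [342, 220]]
[[274, 251], [275, 256], [275, 263], [275, 266], [276, 274]]
```

View pics/w3.png

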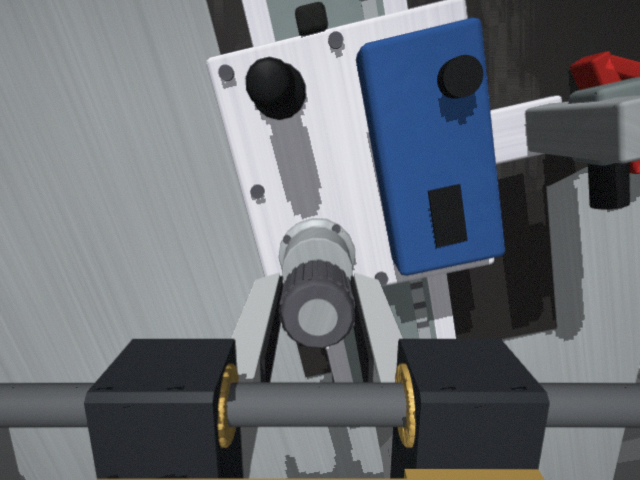

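View pics/sd3.png

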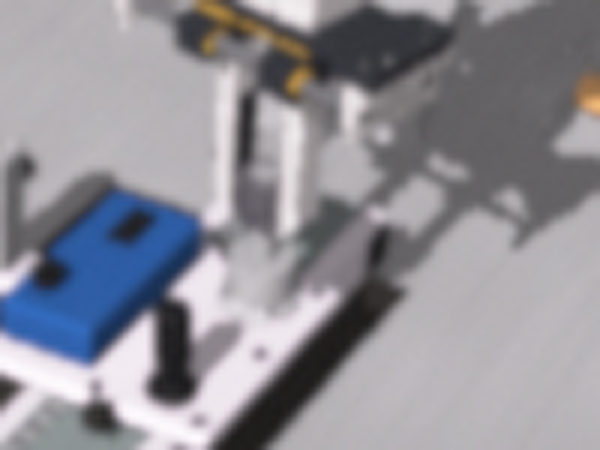

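The wrist view shows the knob's top at (318,317). That fits about 16.5 mm of lift (predicted (317,318)), so the pads have not slipped. I'll turn a little more to seat it, then release and check that it stays up.

```bash
python3 -m crank '[{"offset":[0,0,0.0001],"spin":2},{"offset":[0,0,0.0002],"spin":4},{"offset":[0,0,0.0003],"spin":6},{"offset":[0,0,0.0003],"spin":8},{"offset":[0,0,0.0003],"spin":10},{"offset":[0,0,0.0003],"spin":10},{"offset":[0,0,0.0003],"spin":10},{"offset":[0,0,0.0003],"spin":10}]'
python3 -c "
from h import *
s=manip.read_state();print(s['moment'],s['joints'][5],s['wrist_force'])"
```

```text
clock: 15.07
eef_pos: [501.3, -153.7, 113.0]
eef_rot: [3.138, -0.001, 1.485]
wrist_force: [4.2, -2.5, -15.6]
finger_gap: 31.3
[-0.41305589 -1.18696467  0.01450493] -0.2836841304846232 [  4.20118621  -2.47735176 -15.62638029]
```

```bash
python3 -m crank '[{"offset":[0,0,-0.0002],"spin":0},{"offset":[0,0,-0.0004],"spin":0},{"offset":[0,0,-0.0006],"spin":0},{"offset":[0,0,-0.0008],"spin":0},{"offset":[0,0,-0.0008],"spin":0},{"offset":[0,0,-0.0008],"spin":0},{"offset":[0,0,-0.0008],"spin":0},{"offset":[0,0,-0.0008],"spin":0}]'
python3 -m crank '[{"offset":[0,0,-0.0002],"spin":0},{"offset":[0,0,-0.0004],"spin":0},{"offset":[0,0,-0.0006],"spin":0},{"offset":[0,0,-0.0006],"spin":0},{"offset":[0,0,-0.0006],"spin":0},{"offset":[0,0,-0.0006],"spin":0},{"offset":[0,0,-0.0006],"spin":0},{"offset":[0,0,-0.0006],"spin":0}]'
python3 -c "
from h import *
s=manip.read_state();print(s['moment'],s['joints'][5],s['wrist_force'])"
```

```text
clock: 15.73
eef_pos: [501.4, -153.7, 112.4]
eef_rot: [3.137, -0.001, 1.485]
wrist_force: [3.1, -1.2, -8.2]
finger_gap: 31.4
clock: 16.4
eef_pos: [501.4, -153.7, 111.7]
eef_rot: [3.137, -0.001, 1.485]
wrist_force: [3.1, 0.1, -7.8]
finger_gap: 31.5
[-0.28115333 -0.55858695 -0.05157618] -0.28347772270730753 [ 3.13661539  0.08258951 -7.78304129]
```

```bash
python3 -m crank '[{"offset":[0,0,-0.0002],"spin":0},{"offset":[0,0,-0.0004],"spin":0},{"offset":[0,0,-0.0006],"spin":0},{"offset":[0,0,-0.0006],"spin":0},{"offset":[0,0,-0.0006],"spin":0},{"offset":[0,0,-0.0006],"spin":0},{"offset":[0,0,-0.0006],"spin":0},{"offset":[0,0,-0.0006],"spin":0}]'
```

```text
clock: 17.07
eef_pos: [501.5, -153.7, 111.3]
eef_rot: [3.137, -0.001, 1.485]
wrist_force: [-0.4, -0.6, 0.7]
finger_gap: 31.2
```

The pull dropped to zero after about 1.2 mm of downward play, so the thread has caught and carries the screw. I'll wind on towards the outer stop.

```bash
python3 -m crank '[{"offset":[0,0,0.0003],"spin":3},{"offset":[0,0,0.0006],"spin":6},{"offset":[0,0,0.0008],"spin":9},{"offset":[0,0,0.001],"spin":12},{"offset":[0,0,0.00115],"spin":15},{"offset":[0,0,0.0013],"spin":18},{"offset":[0,0,0.0014],"spin":20},{"offset":[0,0,0.0014],"spin":20}]'
python3 -c "
from h import *
s=manip.read_state();print(s['moment'],s['joints'][5],s['wrist_force'])"
```

```text
clock: 17.73
eef_pos: [501.6, -153.7, 112.6]
eef_rot: [3.137, -0.001, 1.836]
wrist_force: [3.0, -0.4, -5.2]
finger_gap: 31.8
[-0.19304494 -0.69287345 -0.04345368] -0.6355670979225461 [ 3.03123336 -0.40636496 -5.24544274]
```

```bash
python3 -m crank '[{"offset":[0,0,0.0002],"spin":3},{"offset":[0,0,0.0003],"spin":6},{"offset":[0,0,0.0004],"spin":9},{"offset":[0,0,0.0005],"spin":12},{"offset":[0,0,0.0006],"spin":15},{"offset":[0,0,0.0006],"spin":15},{"offset":[0,0,0.0006],"spin":15},{"offset":[0,0,0.0006],"spin":15}]'
python3 -c "
from h import *
s=manip.read_state();print(s['moment'],s['joints'][5],s['wrist_force'])"
```

```text
clock: 18.4
eef_pos: [501.8, -153.7, 113.1]
eef_rot: [3.136, -0.0, 2.095]
wrist_force: [5.2, -1.1, -5.1]
finger_gap: 31.7
[-0.06724117 -0.90968221  0.01671414] -0.8959333057648693 [ 5.17372997 -1.05867779 -5.06415246]
```

```bash
python3 -m crank '[{"offset":[0,0,0],"spin":0},{"offset":[0,0,0],"spin":0},{"offset":[0,0,0],"spin":0},{"offset":[0,0,0],"spin":0},{"offset":[0,0,0],"spin":0},{"offset":[0,0,0],"spin":0},{"offset":[0,0,0],"spin":0},{"offset":[0,0,0],"spin":0}]' 0.6
python3 - <<'E'
from h import *
p=snap("wrist"); s=manip.read_state(); im=p["pixels"][:,:,::-1].copy()
print(s["wrist_force"],s["eef_pos"],[(z,[round(c,1) for c in proj(p,[501.2,-153.3,z])]) for z in (142,140.5,139,137,124)])
cv2.imwrite("pics/w4.png",cv2.resize(im[230:380,220:420],None,fx=4,fy=4,interpolation=cv2.INTER_CUBIC))
E
```

```text
clock: 19.07
eef_pos: [501.7, -153.7, 113.1]
eef_rot: [3.136, -0.0, 2.095]
wrist_force: [0.2, 1.1, 0.3]
finger_gap: 56.3
[ 0.38725076 -0.2795126  -0.15349297] [ 501.75606293 -153.65806222  113.13947545] [(142, [np.float64(316.1), np.float64(318.4)]), (140.5, [np.float64(316.0), np.float64(316.7)]), (139, [np.float64(316.0), np.float64(315.0)]), (137, [np.float64(316.0), np.float64(312.9)]), (124, [np.float64(315.9), np.float64(299.8)])]
```

View pics/w4.png

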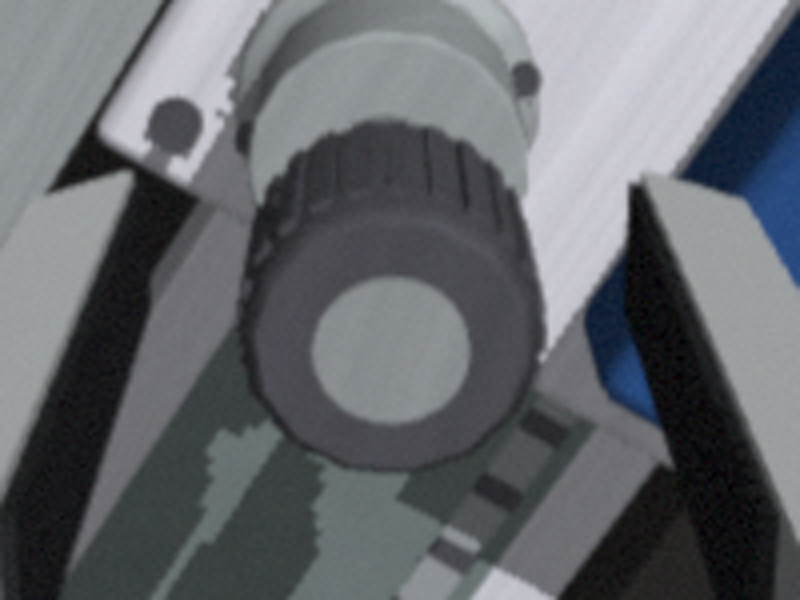

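The knob stays up by itself: its top is at (317.8,317.5), which puts it at about 141 mm. I'll regrip and turn briefly to confirm it is on the outer stop.

```bash
python3 -m crank '[{"offset":[0,0,0],"spin":0},{"offset":[0,0,0],"spin":0},{"offset":[0,0,0],"spin":0},{"offset":[0,0,0],"spin":0},{"offset":[0,0,0],"spin":0},{"offset":[0,0,0],"spin":0},{"offset":[0,0,0],"spin":0},{"offset":[0,0,0],"spin":0}]' 0.1 25
python3 -m crank '[{"offset":[0,0,0.0001],"spin":2},{"offset":[0,0,0.0002],"spin":4},{"offset":[0,0,0.0003],"spin":6},{"offset":[0,0,0.0004],"spin":8},{"offset":[0,0,0.0005],"spin":10},{"offset":[0,0,0.0006],"spin":12},{"offset":[0,0,0.0007],"spin":14},{"offset":[0,0,0.0008],"spin":16}]'
python3 -c "
from h import *
s=manip.read_state();print(s['moment'],s['joints'][5],s['wrist_force'])"
```

```text
clock: 19.78
eef_pos: [501.8, -153.6, 113.1]
eef_rot: [3.136, -0.0, 2.095]
wrist_force: [2.3, 0.7, 0.5]
finger_gap: 31.7
clock: 20.45
eef_pos: [501.9, -153.5, 113.5]
eef_rot: [3.136, -0.001, 2.376]
wrist_force: [3.9, 0.0, -5.6]
finger_gap: 31.6
[ 0.05409359 -0.80985713 -0.29999869] -1.1772675675157858 [ 3.89500752e+00  2.57149936e-03 -5.59859818e+00]
```

Mz = −0.30 N m, so the torque is rising at the outer stop. I'll release, go up and move over the handle.

```bash
python3 -m crank '[{"offset":[0,0,-0.0005],"spin":0},{"offset":[0,0,-0.0005],"spin":0},{"offset":[0,0,-0.0005],"spin":0},{"offset":[0,0,0.001],"spin":0},{"offset":[0,0,0.015],"spin":0},{"offset":[0,0,0.035],"spin":0},{"offset":[0,0,0.055],"spin":0},{"offset":[0,0,0.065],"spin":0}]' 0.6
python3 -m crank '[{"offset":[0,0.01,0.01],"spin":6},{"offset":[0.001,0.03,0.01],"spin":12},{"offset":[0.002,0.05,0.01],"spin":18},{"offset":[0.002,0.07,0.01],"spin":24},{"offset":[0.002,0.085,0.01],"spin":30},{"offset":[0.002,0.093,0.01],"spin":36},{"offset":[0.002,0.095,0.01],"spin":40},{"offset":[0.002,0.095,0.01],"spin":41}]'
python3 - <<'E'
from h import *
s=manip.read_state(); p=snap("wrist"); print(s["eef_pos"],s["eef_rot"],s["joints"])
im=p["pixels"][:,:,::-1].copy(); cv2.imwrite("pics/w5.png",im)
print([[round(c) for c in proj(p,X)] for X in ([501.2,-153.3,140.5],[504.5,-58,114])])
b=snap("side"); cv2.imwrite("pics/sd5.png",cv2.resize(b["pixels"][185:305,230:390,::-1],None,fx=5,fy=5,interpolation=cv2.INTER_CUBIC))
E
```

```text
clock: 21.12
eef_pos: [502.4, -153.8, 180.9]
eef_rot: [3.135, 0.002, 2.375]
wrist_force: [-0.2, 0.6, -0.2]
finger_gap: 56.5
clock: 21.78
eef_pos: [504.3, -58.1, 190.7]
eef_rot: [3.135, 0.002, 3.095]
wrist_force: [0.5, -0.4, -0.1]
finger_gap: 56.6
[504.32049786 -58.12556908 190.73115984] [3.13498471e+00 1.57809363e-03 3.09510010e+00] [-0.190524    0.21795844  1.65931067  0.00709808  1.26371752 -1.71697652]
[[155, 260], [316, 245]]
```

View pics/w5.png

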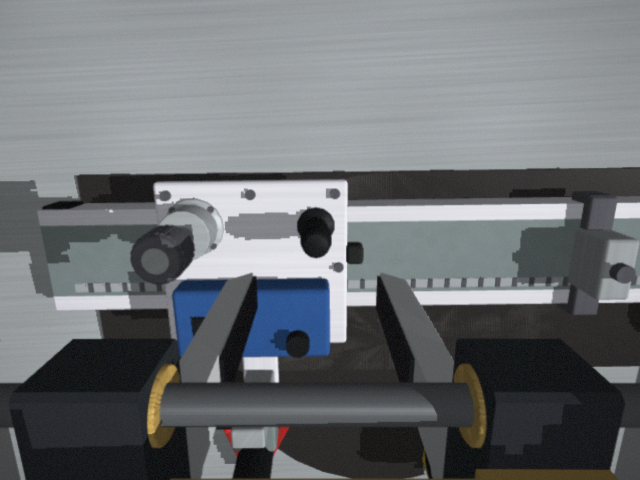

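View pics/sd5.png

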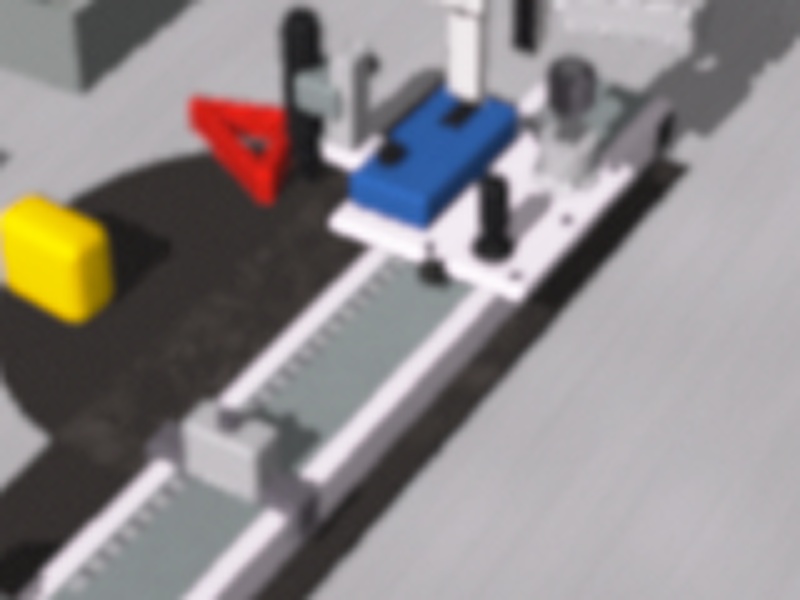

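Views: handle top at (316,240), nose front at about (363,253), the stop's top edge at about (574,258), and the rail edges look parallel to the picture rows. The knob is still up.

```bash
python3 - <<'E'
from h import *
p=snap("wrist")
for z in (45,52): print("nose",z,onz(p,363,253,z))
print("stop",onz(p,574,258,76)); print("handle",onz(p,316,240,114))
for (a,b) in [((360,208),(570,205)),((60,303),(560,296))]:
    A,B=onz(p,*a,36),onz(p,*b,36); print("rail yaw",-np.arctan2(*(B-A)[:2]))
for n in ["stop","nose"]: print(n,[(d["location"],d["conf"]) for d in manip.search_frame(p,n)[:1]])
E
python3 -m crank '[{"offset":[-0.002,0,-0.015],"spin":0},{"offset":[-0.002,0,-0.035],"spin":0},{"offset":[-0.002,0,-0.055],"spin":0},{"offset":[-0.002,0,-0.075],"spin":0},{"offset":[-0.002,0,-0.09],"spin":0},{"offset":[-0.002,0,-0.102],"spin":0},{"offset":[-0.002,0,-0.109],"spin":0},{"offset":[-0.002,0,-0.111],"spin":0}]' 0.6 15
```

```text
nose 45 [534.72884196 -20.29998986  45.        ]
nose 52 [532.41235809 -21.07040542  52.        ]
stop [537.23705523 136.38159977  76.        ]
handle [501.29248454 -58.3559693  114.        ]
rail yaw -0.039992278824441445
rail yaw -0.0407767167046927
stop [([536.8, 161.7, 58.7], 0.88)]
nose [([530.8, -104.5, 65.7], 0.64)]
clock: 22.7
eef_pos: [501.9, -59.2, 78.8]
eef_rot: [3.135, 0.0, 3.087]
wrist_force: [-0.9, 0.3, 0.5]
finger_gap: 56.6
```

```bash
python3 -m crank '[{"offset":[0,0,0],"spin":0},{"offset":[0,0,0],"spin":0},{"offset":[0,0,0],"spin":0},{"offset":[0,0,0],"spin":0},{"offset":[0,0,0],"spin":0},{"offset":[0,0,0],"spin":0},{"offset":[0,0,0],"spin":0},{"offset":[0,0,0],"spin":0}]' 0.1 10
python3 -m crank '[{"offset":[0,0.001,0],"spin":0},{"offset":[0.0001,0.003,0],"spin":0},{"offset":[0.0002,0.006,0],"spin":0},{"offset":[0.0004,0.009,0],"spin":0},{"offset":[0.0005,0.012,0],"spin":0},{"offset":[0.0006,0.015,0],"spin":0},{"offset":[0.0007,0.017,0],"spin":0},{"offset":[0.0007,0.018,0],"spin":0}]'
```

```text
clock: 23.37
eef_pos: [502.1, -59.2, 79.2]
eef_rot: [3.135, 0.001, 3.087]
wrist_force: [0.4, 2.3, 4.2]
finger_gap: 21.9
clock: 24.03
eef_pos: [502.8, -40.8, 79.2]
eef_rot: [3.135, 0.001, 3.088]
wrist_force: [-1.6, -2.8, 2.7]
finger_gap: 21.8
```

```bash
python3 -m crank '[{"offset":[0.0001,0.003,0],"spin":0},{"offset":[0.0004,0.01,0],"spin":0},{"offset":[0.0009,0.022,0],"spin":0},{"offset":[0.0014,0.036,0],"spin":0},{"offset":[0.002,0.05,0],"spin":0},{"offset":[0.0024,0.061,0],"spin":0},{"offset":[0.0027,0.068,0],"spin":0},{"offset":[0.0028,0.07,0],"spin":0}]'
python3 -m crank '[{"offset":[0.0001,0.002,0],"spin":0},{"offset":[0.0002,0.006,0],"spin":0},{"offset":[0.0004,0.011,0],"spin":0},{"offset":[0.0006,0.016,0],"spin":0},{"offset":[0.0008,0.021,0],"spin":0},{"offset":[0.001,0.026,0],"spin":0},{"offset":[0.0012,0.029,0],"spin":0},{"offset":[0.0012,0.03,0],"spin":0}]'
python3 - <<'E'
from h import *
s=manip.read_state(); p=snap("wrist"); print(s["eef_pos"],s["wrist_force"])
b=snap("side"); B=cv2.resize(b["pixels"][195:305,230:350,::-1],None,fx=5,fy=5,interpolation=cv2.INTER_CUBIC)
cv2.imwrite("pics/m6.png",np.vstack([cv2.resize(p["pixels"][120:320,320:,::-1],(800,500),interpolation=cv2.INTER_CUBIC)[:, :]])); cv2.imwrite("pics/sd6.png",B)
E
```

```text
clock: 24.7
eef_pos: [505.2, 30.5, 79.2]
eef_rot: [3.135, -0.0, 3.089]
wrist_force: [-6.0, -2.9, 6.2]
finger_gap: 21.8
clock: 25.37
eef_pos: [506.3, 61.3, 79.2]
eef_rot: [3.134, -0.001, 3.089]
wrist_force: [-4.2, -1.8, 5.7]
finger_gap: 22.0
[506.33069164  61.26889905  79.22128136] [-4.20126644 -1.78953085  5.74514921]
```

View pics/m6.png

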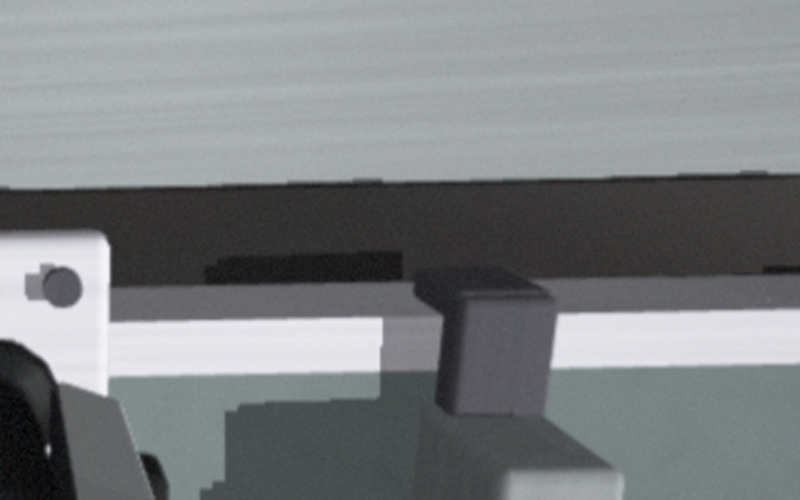

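```bash
python3 - <<'E'
from h import *
p=snap("wrist")
print("stop top",onz(p,520,308,76),"foot",onz(p,487,308,36),"nose",[onz(p,387,308,z)[1] for z in (45,52,58)])
E
```

```text
stop top [522.01121458 160.17406452  76.        ] foot [541.17773028 161.62797709  36.        ] nose [np.float64(100.56583838459463), np.float64(99.36399877059534), np.float64(98.33385053002452)]
```

The stop face is at y≈161 and the nose at about 100, so the gap is about 60 mm. I'll run 40 mm, then creep.

```bash
python3 -m crank '[{"offset":[0.0001,0.002,0],"spin":0},{"offset":[0.0003,0.007,0],"spin":0},{"offset":[0.0005,0.014,0],"spin":0},{"offset":[0.0008,0.021,0],"spin":0},{"offset":[0.0011,0.028,0],"spin":0},{"offset":[0.0013,0.034,0],"spin":0},{"offset":[0.0015,0.039,0],"spin":0},{"offset":[0.0015,0.04,0],"spin":0}]'
python3 -m crank '[{"offset":[0,0.001,0],"spin":0},{"offset":[0.0001,0.002,0],"spin":0},{"offset":[0.0001,0.003,0],"spin":0},{"offset":[0.0002,0.004,0],"spin":0},{"offset":[0.0002,0.005,0],"spin":0},{"offset":[0.0002,0.006,0],"spin":0},{"offset":[0.0003,0.007,0],"spin":0},{"offset":[0.0003,0.008,0],"spin":0}]'
python3 - <<'E'
from h import *
p=snap("wrist"); print(manip.read_state()["eef_pos"])
cv2.imwrite("pics/m7.png",cv2.resize(p["pixels"][170:330,320:520,::-1],None,fx=4,fy=4,interpolation=cv2.INTER_CUBIC)[:600])
E
```

```text
clock: 26.18
eef_pos: [507.7, 102.5, 79.2]
eef_rot: [3.133, -0.001, 3.09]
wrist_force: [-3.2, -2.5, 5.5]
finger_gap: 21.7
clock: 26.85
eef_pos: [508.0, 110.6, 79.2]
eef_rot: [3.133, -0.001, 3.09]
wrist_force: [-2.1, -2.4, 4.9]
finger_gap: 22.0
[507.98699581 110.72312098  79.19278173]
```

View pics/m7.png

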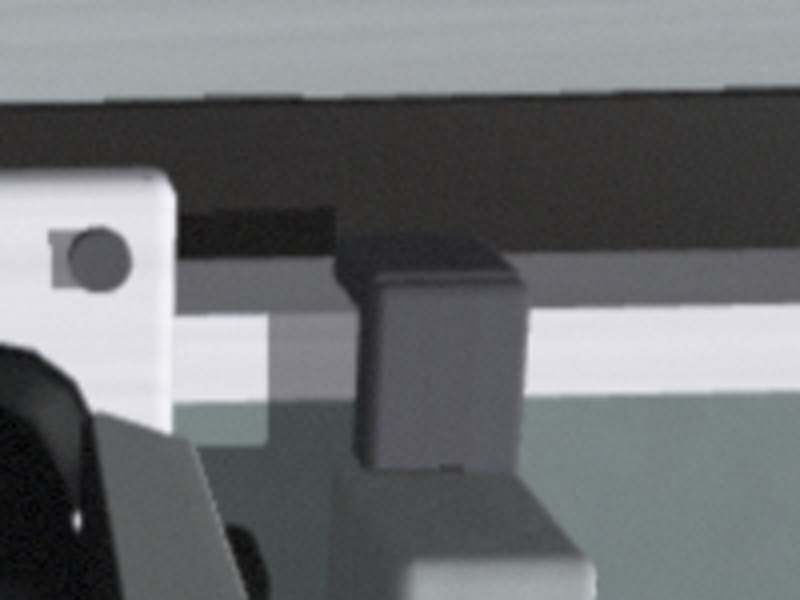

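The nose front is at crop x≈268 and the stop face at about 355, so roughly 11 mm remain.

```bash
python3 -m crank '[{"offset":[0,0.0008,0],"spin":0},{"offset":[0.0001,0.0016,0],"spin":0},{"offset":[0.0001,0.0024,0],"spin":0},{"offset":[0.0001,0.0032,0],"spin":0},{"offset":[0.0002,0.004,0],"spin":0},{"offset":[0.0002,0.0048,0],"spin":0},{"offset":[0.0002,0.0056,0],"spin":0},{"offset":[0.0002,0.006,0],"spin":0}]'
python3 -m crank '[{"offset":[0,0.0004,0],"spin":0},{"offset":[0,0.0008,0],"spin":0},{"offset":[0,0.0012,0],"spin":0},{"offset":[0,0.0016,0],"spin":0},{"offset":[0.0001,0.002,0],"spin":0},{"offset":[0.0001,0.0024,0],"spin":0},{"offset":[0.0001,0.0024,0],"spin":0},{"offset":[0.0001,0.0024,0],"spin":0}]'
```

```text
clock: 27.57
eef_pos: [508.2, 116.8, 79.2]
eef_rot: [3.133, -0.001, 3.09]
wrist_force: [-3.7, -2.9, 4.0]
finger_gap: 21.6
clock: 28.23
eef_pos: [508.3, 119.3, 79.2]
eef_rot: [3.133, -0.001, 3.09]
wrist_force: [-3.3, -0.8, 5.0]
finger_gap: 21.9
```

```bash
python3 -m crank '[{"offset":[0,0.0003,0],"spin":0},{"offset":[0,0.0006,0],"spin":0},{"offset":[0,0.0009,0],"spin":0},{"offset":[0,0.0012,0],"spin":0},{"offset":[0.0001,0.0015,0],"spin":0},{"offset":[0.0001,0.0015,0],"spin":0},{"offset":[0.0001,0.0015,0],"spin":0},{"offset":[0.0001,0.0015,0],"spin":0}]'
```

```text
clock: 28.9
eef_pos: [508.4, 120.9, 79.2]
eef_rot: [3.133, -0.001, 3.09]
wrist_force: [-3.5, -1.1, 4.6]
finger_gap: 21.7
```

```bash
python3 -m crank '[{"offset":[0,0.0003,0],"spin":0},{"offset":[0,0.0006,0],"spin":0},{"offset":[0,0.0009,0],"spin":0},{"offset":[0,0.0012,0],"spin":0},{"offset":[0.0001,0.0015,0],"spin":0},{"offset":[0.0001,0.0015,0],"spin":0},{"offset":[0.0001,0.0015,0],"spin":0},{"offset":[0.0001,0.0015,0],"spin":0}]'
```

```text
clock: 29.57
eef_pos: [508.4, 122.4, 79.2]
eef_rot: [3.133, -0.001, 3.09]
wrist_force: [-3.3, -1.0, 4.5]
finger_gap: 21.6
```

```bash
python3 -m crank '[{"offset":[0,0.0002,0],"spin":0},{"offset":[0,0.0004,0],"spin":0},{"offset":[0,0.0006,0],"spin":0},{"offset":[0,0.0008,0],"spin":0},{"offset":[0,0.001,0],"spin":0},{"offset":[0,0.001,0],"spin":0},{"offset":[0,0.001,0],"spin":0},{"offset":[0,0.001,0],"spin":0}]'
```

```text
clock: 30.23
eef_pos: [508.4, 122.6, 79.2]
eef_rot: [3.134, -0.001, 3.09]
wrist_force: [-3.7, -8.9, 6.2]
finger_gap: 21.8
```

Contact: −8.9 N in y and the motion has stopped. I'll release and lift clear.

```bash
python3 -m crank '[{"offset":[0,0,0],"spin":0},{"offset":[0,0,0],"spin":0},{"offset":[0,0,0],"spin":0},{"offset":[0,0,0],"spin":0},{"offset":[0,0,0],"spin":0},{"offset":[0,0,0],"spin":0},{"offset":[0,0,0],"spin":0},{"offset":[0,0,0],"spin":0}]' 0.6
python3 -m crank '[{"offset":[0,0,0.005],"spin":0},{"offset":[0,0,0.02],"spin":0},{"offset":[0,0,0.04],"spin":0},{"offset":[0,0,0.06],"spin":0},{"offset":[0,0,0.08],"spin":0},{"offset":[0,0,0.1],"spin":0},{"offset":[0,0,0.11],"spin":0},{"offset":[0,0,0.115],"spin":0}]'
python3 - <<'E'
from h import *
p=snap("wrist"); s=manip.read_state(); print(s["eef_pos"],s["wrist_force"])
W=cv2.resize(p["pixels"][150:330,120:480,::-1],(720,360),interpolation=cv2.INTER_CUBIC)
b=snap("side"); B=cv2.resize(b["pixels"][195:295,230:430,::-1],(480,240),interpolation=cv2.INTER_CUBIC)
c=np.zeros((600,720,3),np.uint8); c[:360]=W; c[360:,:480]=B; cv2.imwrite("pics/end.png",c)
k=np.array([501.2,-153.3,140.5])+[.04*180.7,180.7,0]; print([[round(v) for v in proj(p,k-[0,0,d])] for d in (0,16.5)])
E
```

```text
clock: 30.9
eef_pos: [508.4, 122.7, 79.2]
eef_rot: [3.134, -0.001, 3.09]
wrist_force: [0.2, 0.2, 0.4]
finger_gap: 56.5
clock: 31.57
eef_pos: [508.8, 122.8, 195.8]
eef_rot: [3.134, 0.001, 3.09]
wrist_force: [-0.3, 0.4, -0.0]
finger_gap: 56.2
[508.80303925 122.74336446 195.63789384] [ 0.37154512 -0.26182074  1.20232528]
[[158, 263], [167, 254]]
```

No views are left, so I'll check numerically. Template matching against pics/w5.png, taken from the same relative pose before the push, will show whether the knob is still up and the carriage has not rebounded.

```bash
python3 - <<'E'
from h import *
p=snap("wrist"); g=np.ascontiguousarray(p["pixels"][:,:,::-1]); w=cv2.imread("pics/w5.png")
for n,(u0,u1,v0,v1) in {"knobtop":(128,190,232,285),"handletop":(298,335,215,258),"basecorner":(300,348,180,215),"nose":(345,368,240,266)}.items():
    r=cv2.matchTemplate(g,w[v0:v1,u0:u1],cv2.TM_CCOEFF_NORMED); _,m,_,l=cv2.minMaxLoc(r); print(n,round(m,3),"shift",l[0]-u0,l[1]-v0)
# stop face vs nose: column profile along the nose's row
for v in (248,252,256): print(g[v,340:410:2].mean(1).round().astype(int))
for c in ("side","scene"):
    q=snap(c)
    for n in ("knob_mid","square","tape","spray","tray","brush","hammer","spanner"): print(c,n,[([round(x) for x in d["location"]],round(d["conf"],2)) for d in manip.search_frame(q,n)[:1]])
E
```

```text
knobtop 0.951 shift 2 2
handletop 0.986 shift -1 2
basecorner 0.986 shift -1 2
nose 0.968 shift -1 1
[132 131 118  37  27  26  27  23  22  19  29  60  71  97 142 165 166 163
 160 163 163 163 164 165 166 167 160 164 174 150 127 128 126 126 127]
[133 135 111  24  24  26  19  24  26  26  28  42  71  97 145 166 164 164
 163 162 165 165 165 167 165 166 165 166 178 140 130 127 127 128 125]
[151 135 112  23  25  24  24  27  25  21  24  50  71  96 147 166 165 162
 162 165 164 167 165 166 166 163 164 164 181 136 126 128 127 127 125]
side knob_mid [([507, 37, 134], 0.65)]
side square []
side tape [([742, 81, 53], 0.81)]
side spray [([604, 494, 129], 0.87)]
side tray [([595, -459, 14], 0.98)]
side brush [([365, 522, 35], 0.86)]
side hammer [([370, -482, 24], 0.8)]
side spanner [([279, 312, 6], 0.76)]
scene knob_mid [([517, 21, 131], 0.66)]
scene square [([734, -141, 31], 0.95)]
scene tape [([764, 50, 51], 0.65)]
scene spray [([635, 459, 112], 0.66)]
scene tray [([583, -468, 12], 0.6)]
scene brush [([404, 506, 24], 0.81)]
scene hammer [([434, -494, 25], 0.64)]
scene spanner [([288, 311, 6], 0.56)]
```

```bash
python3 -c "
from cell import manip
print(manip.sign_off())"
```

```text
the job is handed in; nothing more can be done
None
```

The transit screw is wound out and parked, the carriage's nose is against the end stop, and the gripper is clear. I handed the job in at about 32 s, and it reported no verdict.

**Screw:** The knob met the thread about 9 mm out. I turned it anticlockwise with a wrist pull of 15–19 N in all, roughly 6–12 N of that on the thread.
- **Caught:** the pull dropped to zero after about 1.2 mm of downward play, so the thread was carrying the screw.
- **On the outer stop:** the turning torque rose to 0.3 N m at the end.
- **Stays up:** after I let go, the wrist camera put the lift at about 16.5 mm. After the push, the knob's image still matched the earlier picture (0.95).

**Carriage:** I moved it about 181 mm by the handle and crept the last few millimetres. It stopped with 8.9 N at the wrist. After release the handle and base matched their earlier images with no sign of rebound, and no strip of rail showed between nose and stop.

**Checks that disagreed or fell short:**
- **Final picture:** I had used up the 12 views, so the end checks were numerical only.
- **Hammer:** the side camera put it about 78 mm from its first reading. The scene camera showed it moved only about 6 mm, and the arm was never near it, so I put that down to part of it being hidden.
- **Square:** the side camera did not find it at the end, but the scene camera had it unmoved. All the other things read within a few millimetres of where they started.

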